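# Stack a bearing and its spacer on the assembly post

### The arm

A 6-joint arm with a two-finger parallel gripper is mounted at the origin on a cart in front of the work surface, level with it; the furniture and walls round the work are solid. World frame = base frame: x ahead of the robot, y to its left, z up, the work surface at z = 0. Lengths are in m, angles in rad, forces in N, time in s.
With the tool pointing down it reaches from about 0.35 to 0.95 m from the base axis. Payload 17.4 kg.
Tool frame: the origin (TCP) lies between the finger pads; the fingertips stand 8 mm ahead of it and the grasp point (between the pads) lies 11 mm behind it (tcp_to_tips is the distance from the TCP to the fingertips, in m); z points along the fingers, y is the line along which they close (so a half turn about z gives the same grasp; the last joint's range is limited). The gripper opens to 93 mm and grips with 3 to 60 N. Pads are 15 mm wide; open, the fingers measure 128 mm over their backs; the gripper's body (75 mm by 188 mm) begins 65 mm behind the grasp point.
Start: joints at [1.115, 0.116, 1.442, -0, 1.584, -0.038], TCP at [0.274, 0.617, 0.227] pointing down, gripper open.
Joint ranges: [-2.83, 2.83], [-0.83, 2.19], [0.07, 2.5], [-1.14, 4.28], [0.01, 3], [-2.97, 2.97]. Speed limits (rad/s): [1.89, 1.89, 2.22, 3.14, 3.14, 3.14].

### API

Orientations are given as a rotation vector (axis times angle).
In Python, from plant import * gives the robot as it stands.
- The arm moves only by the shell command python3 -m creep 'ROWS' [OPENING] [FORCE]. ROWS is JSON, a list of rows, each an object with "linear": the shift along the tool's x, y, z in mm, a list of three; "delta_rot": the turn, a rotation vector about the tool's x, y, z in degrees, a list of three. A call has 1 to 20 rows; each row is the pose to reach, as a shift and turn from the pose commanded when the call began, along the tool's axes at that moment; what a row does not reach only later rows make up. A row lasts 1/8 s, in which the tool goes at most 62.5 mm and 10.7 degrees, less where a joint would pass 70% of its speed; a pose out of reach is approached as far as the arm can. A call with a gripper value outside its range is refused whole. OPENING is the finger opening in mm, from 0 to 93, set as the call begins (- or left out, the last holds). The fingers move at their own pace and stop on an object; FORCE is the grip in N (left out, the last holds). Time passes only in rows, so rows that repeat a pose let the fingers close. It gives the time, the measured TCP pose, the force, the opening and the grip force at its end, in the units of the state.
- read_state(): the state, without advancing time (a new reading comes with each control period).
- read_camera(name): name is "scene" or "top" or "wrist"; returns a dict with "image" (420x560x3 uint8, red, green, blue), "depth" (420x560 float32, m along the optical axis (not along the pixel's ray), 0 where there is no reading), "K" (3x3 intrinsics, pixels), "position" and "rotation" of the camera in the world; the wrist camera has in their place "tool_from_camera" (4x4, takes a point from camera to tool coordinates, whose origin is the TCP and whose axes are the flange's). Camera axes: x right, y up, looking along -z (the intrinsics and any distortion apply to the point x, -y, -z); pixel columns grow to the right and rows downward; lengths in m; the calibration is good to about 2 mm. The wrist camera is an equidistant fisheye: a pixel r from the principal point sees the ray r / f radians off the axis. A picture is of the moment at which its call begins: read the wrist's pose just before it.
- hand_in(): hands the job in; it is judged then, once.
The state is a dict: "t": time; "q": joint angles; "qvel": joint speeds; "joint_torque": joint torques, N m; "tool_pos": TCP position; "eef_rot": TCP orientation; "ft_force": force on the tool from outside, world axes, zero at the start; "wrist_torque": the same for the moment, N m; "gripper_width": finger opening in m; "gripper_force": force on a finger pad.
Only numpy, scipy, OpenCV 4.12 (cv2) and the standard library are available. Lean on these libraries where they do the work, as an engineer would, in place of code of your own. Each camera call takes 0.05 s, during which the arm holds its last target. There are 200 camera calls.

### The job

Build up the stack on the upright spindle of the blue-footed post in size order: first the steel ball bearing, down onto the post's shoulder, then the larger of the two brass rings on top of it, both lying flat. Leave the smaller brass ring where it lies on the bench.

Things in the scene. Friction and masses are not known exactly. Their poses are not given: they have to be found in the camera images.
- post_shoulder (a point): Centre of the shoulder's flat top, on the axis of the assembly post, 32 mm above the bench; z up. The post is fixed to the bench: a blue round foot 84 mm across and 10 mm high with three dark bolt heads up to 5 mm higher, a steel shoulder 48 mm across up to 32 mm, and from there a steel spindle 12 mm thick whose tip, tapered over the last 9 mm, stands 48 mm above the shoulder (80 mm above the bench).
- bearing: Steel-grey ball bearing, lying flat and loose on the bench: 62 mm outside, 30 mm bore, 16 mm high, 0.2 kg (mass varies). Origin: centre of its underside; z up along the bore. Can be gripped across its outside.
- large_ring: Larger brass spacer ring, lying flat and loose on the bench: 50 mm outside, 30 mm bore, 18 mm high, about 0.12 kg. Origin: centre of its underside; z up along the bore. Can be gripped across its outside.
- small_ring: Smaller brass ring, not needed: 34 mm outside, 18 mm bore, 18 mm high, loose on the bench. Origin: centre of its underside; z up along the bore.
Mind the look-alikes: they are no part of the job. What is shaped like the bearing but orange or turquoise is not meant. Leave any red look-alike of the large_ring alone.

How it is judged:
At the end, for the whole second after the job is handed in: Both at rest, tilted under 0.15 rad, origins within 15 mm of the spindle axis: the bearing on the shoulder (origin 4 mm below to 5 mm above its top), the larger brass ring on the bearing (origin 11 to 22 mm above the shoulder). The smaller ring has moved less than 30 mm (horizontal distance between each of bearing, large_ring and post_shoulder below 0.015 m and z of bearing in the frame of post_shoulder between -0.004 and 0.005 m and angle between each of bearing, large_ring's own z axis and vertical below 0.15 rad and z of large_ring in the frame of post_shoulder between 0.011 and 0.022 m and linear speed of each of bearing, large_ring below 0.02 m/s); the robot touches nothing.
It fails at once if the smaller brass ring is moved more than 30 mm from where it lay (distance of small_ring from where it was at the start of the episode above 0.03 m).
It also fails if it takes over 58 s, if anything falls off the work surface, if the arm or the gripper's body presses on something with over 40 N, if the wrist force passes 120 N, or if a joint passes its speed limit or range.

## Working session

There is one attempt and no reset: what is moved stays moved. The work goes in short steps, Python scripts to look and compute and a shell command to move; the robot and the scene stay as the last step left them, time stands still between calls to the robot, and variables do not carry over. Pictures are saved under pics/ and viewed, at most 10 in all, crops included, and the job is handed in when it is done.

```bash
mkdir -p pics
python3 - <<'E'
from plant import *
import cv2,numpy as np
s=read_state();print(s['t'],s['tool_pos'],s['eef_rot'],s['gripper_width'])
for n in('top','scene'):
    c=read_camera(n);cv2.imwrite(f'pics/{n}0.png',c['image'][...,::-1]);np.savez(f'{n}0.npz',**c);print(n,c['K'],c['position'],c['rotation'])
E
```

```text
0.0 [0.27381393 0.61677183 0.22594302] [-6.5150484e-01 -3.0730124e+00  1.6448771e-03] 0.09259150584219551
top [[406.04998493   0.         278.71981414]
 [  0.         406.04998493 210.42849246]
 [  0.           0.           1.        ]] [0.35989049 0.16968765 0.91318487] [ 0.07433538 -0.13239452 -1.54933803]
scene [[499.2404442    0.         280.29697639]
 [  0.         499.2404442  212.16897149]
 [  0.           0.           1.        ]] [ 0.11443236 -0.31769278  0.67389912] [ 0.7511195  -0.25091972 -0.58462143]
```

View pics/top0.png

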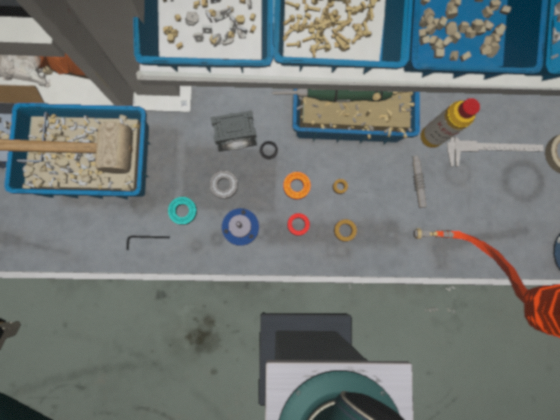

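View pics/scene0.png

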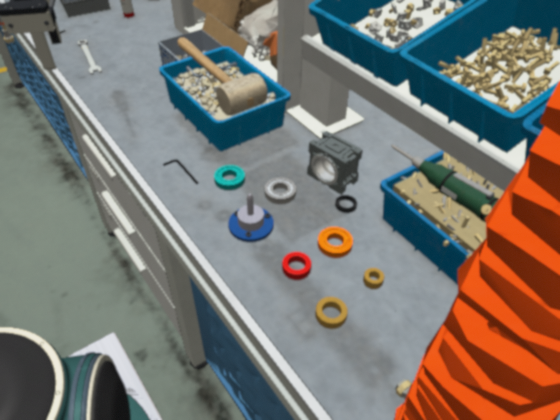

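The top view shows the bearing at (223,184), the post at (240,226), the large brass ring at (345,230) and the small one at (340,186). The look-alikes are turquoise (182,210), orange (297,185) and red (299,224). The scene view agrees.

```bash
cat > h.py <<'E'
import numpy as np,cv2
from scipy.spatial.transform import Rotation as R
def cloud(c):
    K=c['K'];d=c['depth'];v,u=np.mgrid[:d.shape[0],:d.shape[1]]
    P=np.stack([(u-K[0,2])/K[0,0]*d,-(v-K[1,2])/K[1,1]*d,-d],-1)
    return P@R.from_rotvec(c['rotation']).as_matrix().T+c['position']
E
python3 - <<'E'
from h import *
for n,rois in (('top',dict(bearing=(223,184,20),post=(240,226,24),large=(345,230,17),small=(340,186,13),orange=(297,185,19),red=(299,224,16),turq=(182,210,19),house=(235,130,28))),
  ('scene',dict(bearing=(280,189,22),post=(250,215,32),large=(332,312,22),small=(374,277,15)))):
    c=np.load(n+'0.npz');P=cloud(c)
    for k,(u,v,r) in rois.items():
        p=P[v-r:v+r,u-r:u+r].reshape(-1,3);zb=np.percentile(p[:,2],10)
        q=p[p[:,2]>zb+ (.008 if k!='post' else .004)];
        if k=='post': q=p[(p[:,2]>.024+zb)&(p[:,2]<.04+zb)]
        (x,y),rad=cv2.minEnclosingCircle(q[:,:2].astype(np.float32))
        print(n,k,'bench',zb.round(4),'enc',np.round([x,y,rad],4),'mid',((q.min(0)+q.max(0))/2).round(4),'zmed',np.median(q[:,2]).round(4),q[:,2].max().round(3),len(q))
    if n=='top':
        for u,v in((230,72),(350,72),(350,100),(300,95),(440,125),(540,300)):print(u,v,P[v,u].round(3))
E
```

```text
top bearing bench -0.0024 enc [0.463  0.2214 0.1154] mid [0.4633 0.231  0.4597] zmed 0.0154 0.913 485
top post bench -0.0021 enc [0.4427 0.2234 0.0239] mid [0.4427 0.2227 0.0304] zmed 0.0316 0.037 345
top large bench -0.0025 enc [0.4061 0.0691 0.1108] mid [0.4116 0.0666 0.4594] zmed 0.0173 0.913 281
top small bench -0.0024 enc [0.4536 0.0779 0.1313] mid [0.457  0.0766 0.4597] zmed 0.0169 0.913 150
top orange bench -0.0022 enc [0.4632 0.1277 0.1116] mid [0.4643 0.1185 0.4595] zmed 0.0154 0.913 480
top red bench -0.0027 enc [0.415  0.1253 0.0709] mid [0.4173 0.1196 0.4593] zmed 0.0174 0.913 268
top turq bench -0.0023 enc [0.4242 0.2751 0.1236] mid [0.4327 0.2764 0.4595] zmed 0.0153 0.913 517
top house bench -0.0019 enc [0.5199 0.2135 0.166 ] mid [0.5227 0.2293 0.4597] zmed 0.0795 0.913 1487
230 72 [0.701 0.236 0.22 ]
350 72 [0.709 0.019 0.219]
350 100 [ 0.702 -0.004  0.11 ]
300 95 [0.709 0.101 0.112]
440 125 [ 0.656 -0.196  0.105]
540 300 [ 0.314 -0.245  0.31 ]
scene bearing bench -0.0019 enc [ 0.3315 -0.0123  0.3748] mid [ 0.3415 -0.0116  0.34  ] zmed 0.0151 0.674 594
scene post bench -0.0016 enc [0.4422 0.2235 0.0253] mid [0.4422 0.2227 0.0305] zmed 0.0315 0.038 422
scene large bench -0.002 enc [ 0.2854 -0.1562  0.2353] mid [ 0.2891 -0.1525  0.34  ] zmed 0.0169 0.674 621
scene small bench -0.0021 enc [ 0.3333 -0.1546  0.2731] mid [ 0.3349 -0.1512  0.34  ] zmed 0.0162 0.674 316
```

Run:
```python
from h import *
for n,rois in (('top',dict(bearing=(223,184,20),large=(345,230,17),small=(340,186,13),orange=(297,185,19),turq=(182,210,19),red=(299,224,16),house=(235,130,28))),
  ('scene',dict(bearing=(280,189,22),large=(332,312,22),small=(374,277,15)))):
    c=np.load(n+'0.npz');P=cloud(c)
    for k,(u,v,r) in rois.items():
        p=P[v-r:v+r,u-r:u+r].reshape(-1,3)
        q=p[(p[:,2]>.011)&(p[:,2]<(.1 if k=='house' else .022))]
        (x,y),rad=cv2.minEnclosingCircle(q[:,:2].astype(np.float32))
        print(n,k,'enc',np.round([x,y,rad],4),'mean',q.mean(0).round(4),'mid',((q.min(0)+q.max(0))/2).round(4))
    if n=='top': print(q.min(0),q.max(0))
from plant import *
s=read_state();print(R.from_rotvec(s['eef_rot']).as_matrix().round(3))
```

```text
top bearing enc [0.5367 0.2629 0.0312] mean [0.5366 0.263  0.0154] mid [0.5366 0.2631 0.0158]
top large enc [ 0.4389 -0.0116  0.0251] mean [ 0.439  -0.0108  0.0174] mid [ 0.4397 -0.0116  0.0165]
top small enc [ 5.386e-01 -2.000e-04  1.690e-02] mean [5.382e-01 1.000e-04 1.700e-02] mid [ 5.383e-01 -3.000e-04  1.610e-02]
top orange enc [0.5386 0.098  0.0313] mean [0.5382 0.0984 0.0154] mid [0.5385 0.098  0.0156]
top turq enc [0.4754 0.3529 0.0314] mean [0.4756 0.3525 0.0154] mid [0.4752 0.3529 0.0154]
top red enc [0.4502 0.094  0.025 ] mean [0.4503 0.0944 0.0174] mid [0.45   0.094  0.0164]
top house enc [0.6441 0.2333 0.0605] mean [0.6427 0.2384 0.0697] mid [0.6492 0.2333 0.0493]
[0.6130413  0.17769382 0.01101678] [0.68544293 0.28884043 0.0875682 ]
scene bearing enc [0.5367 0.2635 0.0321] mean [0.5354 0.2611 0.0152] mid [0.537  0.2631 0.0156]
scene large enc [ 0.4385 -0.0121  0.0256] mean [ 0.4372 -0.0136  0.0167] mid [ 0.4386 -0.012   0.0161]
scene small enc [ 0.5382 -0.0011  0.0174] mean [ 0.5374 -0.002   0.0164] mid [ 0.5382 -0.0016  0.0156]
[[-0.914  0.406 -0.   ]
 [ 0.406  0.914 -0.001]
 [ 0.    -0.001 -1.   ]]
```

```bash
python3 -m creep '[{"linear":[-100,-55,0],"delta_rot":[0,0,-6]},{"linear":[-384,-216,0],"delta_rot":[0,0,-24]},{"linear":[-384,-216,0],"delta_rot":[0,0,-24]},{"linear":[-384,-216,0],"delta_rot":[0,0,-24]},{"linear":[-384,-216,0],"delta_rot":[0,0,-24]},{"linear":[-384,-216,0],"delta_rot":[0,0,-24]},{"linear":[-384,-216,0],"delta_rot":[0,0,-24]},{"linear":[-384,-216,0],"delta_rot":[0,0,-24]},{"linear":[-384,-216,0],"delta_rot":[0,0,-24]},{"linear":[-384,-216,0],"delta_rot":[0,0,-24]},{"linear":[-384,-216,0],"delta_rot":[0,0,-24]},{"linear":[-384,-216,0],"delta_rot":[0,0,-24]}]' 93
cat >> h.py <<'E'
def wrist(name):
    from plant import read_state,read_camera
    s=read_state();c=read_camera('wrist');cv2.imwrite(f'pics/{name}.png',c['image'][...,::-1])
    T=np.eye(4);T[:3,:3]=R.from_rotvec(s['eef_rot']).as_matrix();T[:3,3]=s['tool_pos'];M=T@c['tool_from_camera']
    K=c['K'];d=c['depth'];v,u=np.mgrid[:d.shape[0],:d.shape[1]];a=(u-K[0,2])/K[0,0];b=(v-K[1,2])/K[1,1]
    th=np.hypot(a,b);k=np.tan(np.minimum(th,1.5))/np.maximum(th,1e-9)*d
    P=np.stack([a*k,-b*k,-d],-1)@M[:3,:3].T+M[:3,3];P[d==0]=9
    return s,c,P
def near(P,x,y,r,lo,hi):
    q=P.reshape(-1,3);q=q[(np.hypot(q[:,0]-x,q[:,1]-y)<r)&(q[:,2]>lo)&(q[:,2]<hi)]
    (X,Y),rad=cv2.minEnclosingCircle(q[:,:2].astype(np.float32));return np.round([X,Y,rad],4),q.mean(0).round(4),len(q)
E
python3 - <<'E'
from h import *
s,c,P=wrist('w1');print(s['tool_pos'],s['eef_rot'],s['ft_force'])
print(near(P,.537,.263,.045,.011,.022));print('post',near(P,.4425,.223,.03,.026,.037))
E
```

```text
t: 1.6
tool_pos: [0.5368, 0.2644, 0.2267]
eef_rot: [-0.003, 3.142, 0.0]
ft_force: [0.4, 0.3, -0.3]
gripper_width: 0.0931
gripper_force: 0.0
[0.53683154 0.26436042 0.22667679] [-3.45135553e-03  3.14156399e+00  8.04540692e-06] [ 0.37757108  0.30851072 -0.27319161]
(array([0.5361, 0.2624, 0.0313]), array([0.5354, 0.2625, 0.0158]), 1737)
post (array([0.4413, 0.2231, 0.0245]), array([0.4421, 0.2239, 0.0319]), 1327)
```

View pics/w1.png

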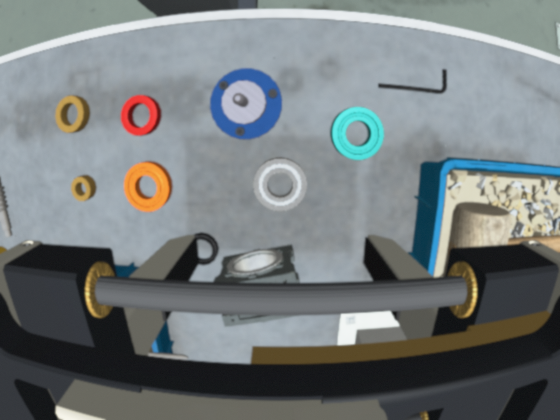

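The wrist view shows the bearing at (280,184) and the post at (246,103). Both agree with the top camera within 1 mm. I'll descend now.

```bash
python3 -m creep '[{"linear":[0,-1.5,60],"delta_rot":[0,0,0]},{"linear":[0,-1.5,120],"delta_rot":[0,0,0]},{"linear":[0,-1.5,170],"delta_rot":[0,0,0]},{"linear":[0,-1.5,195],"delta_rot":[0,0,0]},{"linear":[0,-1.5,207],"delta_rot":[0,0,0]},{"linear":[0,-1.5,214],"delta_rot":[0,0,0]},{"linear":[0,-1.5,214],"delta_rot":[0,0,0]},{"linear":[0,-1.5,214],"delta_rot":[0,0,0]}]' 93
python3 -m creep '[{"linear":[0,0,0],"delta_rot":[0,0,0]},{"linear":[0,0,0],"delta_rot":[0,0,0]},{"linear":[0,0,0],"delta_rot":[0,0,0]},{"linear":[0,0,0],"delta_rot":[0,0,0]},{"linear":[0,0,0],"delta_rot":[0,0,0]},{"linear":[0,0,0],"delta_rot":[0,0,0]},{"linear":[0,0,0],"delta_rot":[0,0,0]},{"linear":[0,0,0],"delta_rot":[0,0,0]}]' 50 30
```

```text
t: 2.65
tool_pos: [0.5377, 0.2624, 0.0137]
eef_rot: [-0.002, 3.14, 0.001]
ft_force: [-0.8, 1.0, 0.3]
gripper_width: 0.0931
gripper_force: 0.0
t: 3.65
tool_pos: [0.5372, 0.2623, 0.0127]
eef_rot: [-0.002, 3.142, 0.0]
ft_force: [-0.8, 0.4, 1.6]
gripper_width: 0.0611
gripper_force: 30.0
```

```bash
python3 -m creep '[{"linear":[0,0,-20],"delta_rot":[0,0,0]},{"linear":[0,0,-60],"delta_rot":[0,0,0]},{"linear":[0,0,-100],"delta_rot":[0,0,0]},{"linear":[0,0,-115],"delta_rot":[0,0,0]},{"linear":[10,-5,-120],"delta_rot":[0,0,0]},{"linear":[40,-15,-120],"delta_rot":[0,0,0]},{"linear":[75,-30,-120],"delta_rot":[0,0,0]},{"linear":[95,-39,-120],"delta_rot":[0,0,0]},{"linear":[95,-39,-120],"delta_rot":[0,0,0]},{"linear":[95,-39,-120],"delta_rot":[0,0,0]}]'
python3 - <<'E'
from h import *
s,c,P=wrist('w2');p=s['tool_pos'];print(p)
q=P.reshape(-1,3);m=(np.hypot(q[:,0]-p[0],q[:,1]-p[1])<.05)&(q[:,2]>.08)&(q[:,2]<.16)
print(np.histogram(q[m,2],20));print(near(P,p[0],p[1],.04,.12,.145))
E
```

```text
t: 4.9
tool_pos: [0.4423, 0.2231, 0.132]
eef_rot: [0.002, -3.141, 0.0]
ft_force: [0.5, 1.0, -2.5]
gripper_width: 0.0609
gripper_force: 30.0
[0.44228004 0.22310078 0.13200661]
(array([  73,  155,  190,  201,  204,  256,  329, 4123, 1946,  132,  113,
        130,  144,  133,  141,  147,  146,  164,  174,  155]), array([0.11907154, 0.12111702, 0.12316249, 0.12520797, 0.12725344,
       0.12929892, 0.13134439, 0.13338986, 0.13543534, 0.13748081,
       0.13952629, 0.14157176, 0.14361724, 0.14566271, 0.14770818,
       0.14975366, 0.15179913, 0.15384461, 0.15589008, 0.15793556,
       0.15998103]))
(array([0.4321, 0.2231, 0.0387]), array([0.4324, 0.2226, 0.1341]), 7719)
```

View pics/w2.png

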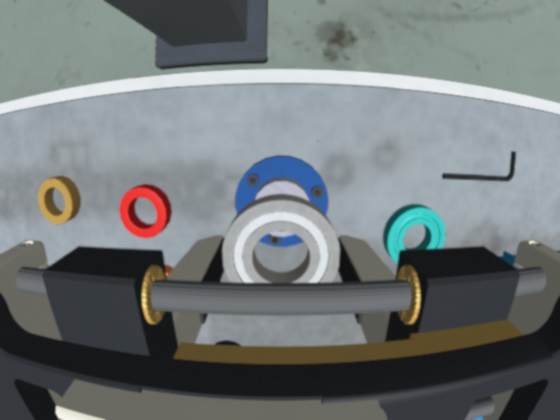

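Bearing is held level, bore at (281,255), over the post. Lowering.

```bash
python3 -m creep '[{"linear":[0,0,20],"delta_rot":[0,0,0]},{"linear":[0,0,45],"delta_rot":[0,0,0]},{"linear":[0,0,65],"delta_rot":[0,0,0]},{"linear":[0,0,76],"delta_rot":[0,0,0]},{"linear":[0,0,82],"delta_rot":[0,0,0]},{"linear":[0,0,84],"delta_rot":[0,0,0]},{"linear":[0,0,85],"delta_rot":[0,0,0]},{"linear":[0,0,86],"delta_rot":[0,0,0]},{"linear":[0,0,86],"delta_rot":[0,0,0]}]'
```

```text
t: 6.08
tool_pos: [0.4424, 0.2231, 0.0469]
eef_rot: [-0.002, 3.141, 0.0]
ft_force: [0.3, -0.5, -0.9]
gripper_width: 0.0609
gripper_force: 30.0
```

```bash
python3 -m creep '[{"linear":[0,0,1],"delta_rot":[0,0,0]},{"linear":[0,0,1.5],"delta_rot":[0,0,0]},{"linear":[0,0,1.5],"delta_rot":[0,0,0]}]'
python3 -m creep '[{"linear":[0,0,0.5],"delta_rot":[0,0,0]},{"linear":[0,0,1],"delta_rot":[0,0,0]},{"linear":[0,0,1],"delta_rot":[0,0,0]}]'
```

```text
t: 6.45
tool_pos: [0.4422, 0.2231, 0.0451]
eef_rot: [0.002, -3.141, 0.0]
ft_force: [-0.4, 0.0, -1.7]
gripper_width: 0.0609
gripper_force: 30.0
t: 6.82
tool_pos: [0.4423, 0.2232, 0.0447]
eef_rot: [-0.002, 3.141, 0.0]
ft_force: [-3.7, -2.4, 5.7]
gripper_width: 0.0614
gripper_force: 30.0
```

```bash
python3 -m creep '[{"linear":[0,0,0],"delta_rot":[0,0,0]},{"linear":[0,0,0],"delta_rot":[0,0,0]},{"linear":[0,0,0],"delta_rot":[0,0,0]},{"linear":[0,0,0],"delta_rot":[0,0,0]},{"linear":[0,0,-5],"delta_rot":[0,0,0]},{"linear":[0,0,-30],"delta_rot":[0,0,0]},{"linear":[0,0,-80],"delta_rot":[0,0,0]},{"linear":[0,0,-120],"delta_rot":[0,0,0]},{"linear":[0,-20,-140],"delta_rot":[0,0,0]},{"linear":[1,-80,-140],"delta_rot":[0,0,0]},{"linear":[2,-140,-140],"delta_rot":[0,0,0]},{"linear":[3,-195,-140],"delta_rot":[0,0,0]},{"linear":[3.5,-225,-140],"delta_rot":[0,0,0]},{"linear":[3.5,-235,-140],"delta_rot":[0,0,0]},{"linear":[3.5,-235,-140],"delta_rot":[0,0,0]},{"linear":[3.5,-235,-140],"delta_rot":[0,0,0]}]' 80
python3 - <<'E'
from h import *
s,c,P=wrist('w3');print(s['tool_pos'],s['eef_rot'])
print('ring',near(P,.4387,-.0118,.035,.011,.023))
from plant import read_camera
t=read_camera('top');P=cloud(t);print('bearing',near(P,.4425,.223,.045,.041,.053));print('small',near(P,.538,0,.03,.011,.022))
E
```

```text
t: 8.82
tool_pos: [0.4391, -0.011, 0.1842]
eef_rot: [0.003, -3.142, -0.0]
ft_force: [0.2, -0.1, 0.8]
gripper_width: 0.0798
gripper_force: 0.0
[ 0.43910794 -0.0109589   0.1841715 ] [ 3.33039932e-03 -3.14152464e+00 -3.25199280e-04]
ring (array([ 0.4377, -0.0124,  0.0252]), array([ 0.4371, -0.0123,  0.0177]), 1210)
bearing (array([0.4421, 0.2229, 0.0312]), array([0.4419, 0.2229, 0.0474]), 521)
small (array([ 5.39e-01, -4.00e-04,  1.71e-02]), array([ 5.39e-01, -2.00e-04,  1.73e-02]), 123)
```

View pics/w3.png

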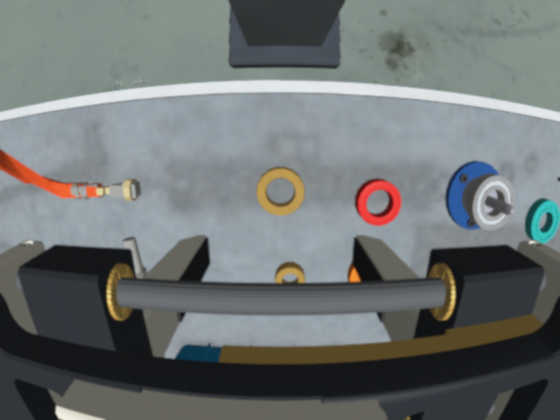

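The bearing sits on the post around (492,202). The brass ring is straight below the gripper at (280,190). Next I descend and grip it.

```bash
python3 -m creep '[{"linear":[0.5,-1,50],"delta_rot":[0,0,0]},{"linear":[0.5,-1,105],"delta_rot":[0,0,0]},{"linear":[0.5,-1,145],"delta_rot":[0,0,0]},{"linear":[0.5,-1,163],"delta_rot":[0,0,0]},{"linear":[0.5,-1,171],"delta_rot":[0,0,0]},{"linear":[0.5,-1,171],"delta_rot":[0,0,0]},{"linear":[0.5,-1,171],"delta_rot":[0,0,0]}]' 80
python3 -m creep '[{"linear":[0,0,0],"delta_rot":[0,0,0]},{"linear":[0,0,0],"delta_rot":[0,0,0]},{"linear":[0,0,0],"delta_rot":[0,0,0]},{"linear":[0,0,0],"delta_rot":[0,0,0]},{"linear":[0,0,0],"delta_rot":[0,0,0]},{"linear":[0,0,0],"delta_rot":[0,0,0]},{"linear":[0,0,0],"delta_rot":[0,0,0]},{"linear":[0,0,0],"delta_rot":[0,0,0]}]' 40 30
```

```text
t: 9.8
tool_pos: [0.4393, -0.0129, 0.0144]
eef_rot: [-0.002, 3.14, -0.0]
ft_force: [-0.6, 0.2, -0.2]
gripper_width: 0.08
gripper_force: 0.0
t: 10.8
tool_pos: [0.4386, -0.0129, 0.0132]
eef_rot: [-0.002, 3.142, 0.0]
ft_force: [-1.6, 0.3, 3.7]
gripper_width: 0.0495
gripper_force: 30.0
```

```bash
python3 -m creep '[{"linear":[0,0,-20],"delta_rot":[0,0,0]},{"linear":[0,0,-65],"delta_rot":[0,0,0]},{"linear":[0,0,-110],"delta_rot":[0,0,0]},{"linear":[0,0,-132],"delta_rot":[0,0,0]},{"linear":[0,15,-140],"delta_rot":[0,0,0]},{"linear":[-1,60,-140],"delta_rot":[0,0,0]},{"linear":[-2,115,-140],"delta_rot":[0,0,0]},{"linear":[-3,170,-140],"delta_rot":[0,0,0]},{"linear":[-3.5,215,-140],"delta_rot":[0,0,0]},{"linear":[-3.5,236,-140],"delta_rot":[0,0,0]},{"linear":[-3.5,236,-140],"delta_rot":[0,0,0]},{"linear":[-3.5,236,-140],"delta_rot":[0,0,0]},{"linear":[-3.5,236,-140],"delta_rot":[0,0,0]}]'
python3 - <<'E'
from h import *
s,c,P=wrist('w4');print(s['tool_pos'])
E
```

```text
t: 12.42
tool_pos: [0.4417, 0.2225, 0.1529]
eef_rot: [0.0, -3.141, 0.0]
ft_force: [0.1, 0.3, -1.4]
gripper_width: 0.0497
gripper_force: 30.0
[0.44172776 0.22245289 0.1529195 ]
```

View pics/w4.png

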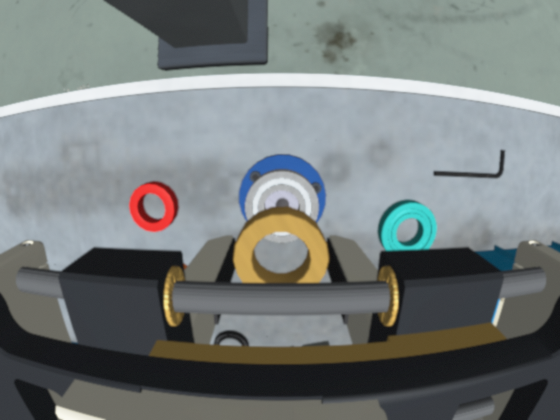

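The ring is held level at (281,255), above the spindle. Lowering.

```bash
python3 -m creep '[{"linear":[0,0,20],"delta_rot":[0,0,0]},{"linear":[0,0,45],"delta_rot":[0,0,0]},{"linear":[0,0,67],"delta_rot":[0,0,0]},{"linear":[0,0,80],"delta_rot":[0,0,0]},{"linear":[0,0,87],"delta_rot":[0,0,0]},{"linear":[0,0,89],"delta_rot":[0,0,0]},{"linear":[0,0,89.5],"delta_rot":[0,0,0]},{"linear":[0,0,90],"delta_rot":[0,0,0]},{"linear":[0,0,90],"delta_rot":[0,0,0]}]'
python3 -m creep '[{"linear":[0,0,0.5],"delta_rot":[0,0,0]},{"linear":[0,0,1],"delta_rot":[0,0,0]},{"linear":[0,0,1],"delta_rot":[0,0,0]}]'
```

```text
t: 13.6
tool_pos: [0.4419, 0.2232, 0.0635]
eef_rot: [-0.002, 3.141, 0.0]
ft_force: [0.4, -0.5, -0.5]
gripper_width: 0.0494
gripper_force: 30.0
t: 13.98
tool_pos: [0.4417, 0.2231, 0.0621]
eef_rot: [0.002, -3.141, 0.0]
ft_force: [-0.0, 0.5, -1.1]
gripper_width: 0.0495
gripper_force: 30.0
```

```bash
python3 -m creep '[{"linear":[0,0,0.5],"delta_rot":[0,0,0]},{"linear":[0,0,1],"delta_rot":[0,0,0]},{"linear":[0,0,1],"delta_rot":[0,0,0]}]'
```

```text
t: 14.35
tool_pos: [0.4418, 0.2231, 0.0613]
eef_rot: [-0.002, 3.142, 0.0]
ft_force: [-1.0, -0.1, 1.5]
gripper_width: 0.0494
gripper_force: 30.0
```

Contact is just starting. I'll release, retreat and check.

```bash
python3 -m creep '[{"linear":[0,0,0],"delta_rot":[0,0,0]},{"linear":[0,0,0],"delta_rot":[0,0,0]},{"linear":[0,0,0],"delta_rot":[0,0,0]},{"linear":[0,0,0],"delta_rot":[0,0,0]},{"linear":[0,0,-5],"delta_rot":[0,0,0]},{"linear":[0,0,-30],"delta_rot":[0,0,0]},{"linear":[0,0,-70],"delta_rot":[0,0,0]},{"linear":[0,0,-110],"delta_rot":[0,0,0]},{"linear":[0,-20,-130],"delta_rot":[0,0,0]},{"linear":[0,-70,-130],"delta_rot":[0,0,0]},{"linear":[0,-120,-130],"delta_rot":[0,0,0]},{"linear":[0,-150,-130],"delta_rot":[0,0,0]},{"linear":[0,-150,-130],"delta_rot":[0,0,0]},{"linear":[0,-150,-130],"delta_rot":[0,0,0]}]' 80
python3 - <<'E'
from h import *
from plant import read_camera
t=read_camera('top');P=cloud(t)
print('ring',near(P,.4425,.223,.045,.058,.07));print('bearing',near(P,.4425,.223,.045,.041,.053));print('small',near(P,.538,0,.03,.011,.022))
cv2.imwrite('pics/f.png',cv2.resize(t['image'][150:260,150:370,::-1],None,fx=3,fy=3))
E
```

```text
t: 16.1
tool_pos: [0.442, 0.0735, 0.1914]
eef_rot: [-0.001, 3.141, 0.0]
ft_force: [0.1, 0.5, -0.8]
gripper_width: 0.0804
gripper_force: 0.0
ring (array([0.4416, 0.2229, 0.0248]), array([0.4414, 0.2228, 0.0654]), 290)
bearing (array([0.4421, 0.2227, 0.0313]), array([0.4396, 0.2214, 0.0478]), 231)
small (array([0., 0., 0.]), array([nan, nan, nan]), 0)h.py:17: RuntimeWarning: Mean of empty slice.
  (X,Y),rad=cv2.minEnclosingCircle(q[:,:2].astype(np.float32));return np.round([X,Y,rad],4),q.mean(0).round(4),len(q)
  ret = um.true_divide(
```

View pics/f.png

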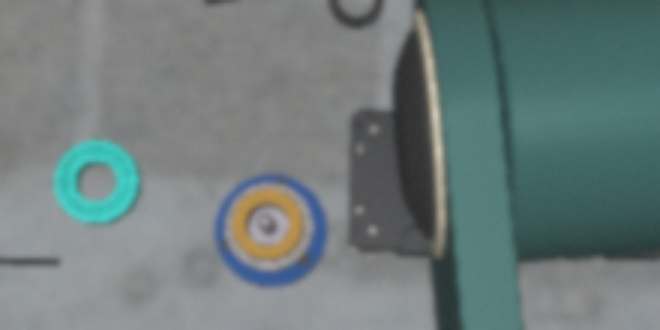

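The ring and bearing are stacked flat and centred on the post at crop (270,226). The small ring is only hidden by the arm, and the gripper never went near it.

```bash
python3 -c "
from plant import *
print(hand_in())"
```

```text
the job is handed in; nothing more can be done
None
```

I handed the job in at about 16 s: the last top view shows the bearing flat on the shoulder and the larger brass ring flat on top of it, both within about 1 mm of the spindle axis; the smaller ring was still in place at 8.8 s and hidden by the arm in that last view.

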